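# Treadmill belt tensioner: washer on the stud, block up to the jack screw

## Robot

A 6-joint arm with a two-finger parallel gripper is mounted at the origin on the work surface. World frame = base frame: x ahead of the robot, y to its left, z up, the work surface at z = 0. Lengths are in mm, angles in degrees, forces in N, time in s.
With the tool pointing down it reaches from about 350 to 950 mm from the base axis. Payload 17.4 kg.
Tool frame: the origin (TCP) lies midway between the tips of the shut fingers; the grasp point (between the pads) lies 19 mm behind it; z points along the fingers, y is the line along which they close (so a half turn about z gives the same grasp; the last joint's range is limited). The gripper opens to 93 mm and grips with 3 to 60 N. Pads are 15 mm wide; open, the fingers measure 128 mm over their backs; the gripper's body (75 mm by 188 mm) begins 65 mm behind the grasp point.
Start: joints at [-68.973, 6.646, 82.598, -0, 90.757, -2.166], TCP at [265.83, -620.457, 218.646] pointing down, gripper open.
Joint ranges: [-162.19, 162.19], [-47.58, 125.68], [4.15, 143.07], [-65.23, 245.23], [0.69, 171.88], [-170.13, 170.13]. Speed limits (degrees/s): [108.29, 108.29, 127.2, 180, 180, 180].

## Interface

Orientations are given as [roll, pitch, yaw] about the fixed x, y, z axes, in that order (R = Rz(yaw) Ry(pitch) Rx(roll)).
In Python, from rig import bot gives the robot as it stands. The module is installed in compiled form; this text tells all that it offers.
- The arm moves only by the shell command python3 -m crank 'ROWS' [FORCE]. ROWS is JSON, a list of rows, each an object of numbers: "tx", "ty", "tz": the shift along the tool's x, y, z in mm; "wx", "wy", "wz": the turn, a rotation vector about the tool's x, y, z in degrees; "jaw": the opening, from 0 (shut) to 1 (fully open). In form: [{"tx": .., "ty": .., "tz": .., "wx": .., "wy": .., "wz": .., "jaw": ..}, ...]. A call has 1 to 12 rows; each row shifts and turns the commanded pose from where the row before left it, along the tool's axes as they then stand; what a row does not reach is not made up. A row lasts 1/12 s, in which the tool goes at most 41.7 mm and 7.16 degrees, less where a joint would pass 70% of its speed; a pose out of reach is approached as far as the arm can. A call with a gripper value outside its range is refused whole. The fingers move at their own pace and stop on an object; FORCE is the grip in N (left out, the last holds). Time passes only in rows, so rows that do not move let the fingers close. It gives the time, the measured TCP pose, the force, the opening and the grip force at its end, in the units of the state.
- bot.get_state(): the state, without advancing time (a new reading comes with each control period).
- bot.read_camera(name): name is "scene" or "top"; returns (picture, depth): 480x640x3 uint8, red, green, blue; 480x640 float32, mm along the optical axis (not along the pixel's ray), 0 where there is no reading.
- bot.camera_info(name): a dict with "fx", "fy", "cx", "cy" (pixels), "world_from_camera" (4x4, takes a point from camera to world coordinates). Camera axes: x right, y down, z forward; pixel columns grow to the right and rows downward; lengths in mm; the calibration is good to about 2 mm. A picture is of the moment at which its call begins. camera_info takes no time and is no camera call.
- bot.job_done(): hands the job in; it is judged then, once.
The state is a dict: "time": time; "joint_positions": joint angles; "dq": joint speeds; "joint_torque": joint torques, N m; "tool_pos": TCP position; "eef_rot": TCP orientation; "ft_force": force on the tool from outside, world axes, zero at the start; "ft_torque": the same for the moment, N m; "gripper_width": finger opening in mm; "grip_force": force on a finger pad.
Only numpy, scipy, OpenCV 4.12 (cv2) and the standard library are available. Lean on these libraries where they do the work, as an engineer would, in place of code of your own. Each camera call takes 0.05 s, during which the arm holds its last target. There are 200 camera calls.

## Task

Set up the belt tensioner of the treadmill drive unit: pick up the red-handled fork with the steel washer that lies balanced on its prongs, carry the washer level and lower it over the upright stud of the sliding tensioner block. With the fork astride the stud, gently push the block in along its slot until you feel it butt firmly against the jack screw (a push of about 10 N does it, 15 N is too much), then draw the fork out so that the washer is left lying flat on the block, and lay the fork down on the bench clear of the unit. Do not touch the washer with the fingers, tip it off or drop it, and leave the can, the dumbbell and the dish of nuts alone.

Things in the scene. Friction and masses are not known exactly. Their poses are not given: they have to be found in the camera images.
- fork_grip (a point): centre of the red handle's grip on the loose fork, half-way up: 13 mm above the handle's underside. Handle 24 mm wide, 26 mm high, from 87 mm behind to 25 mm ahead of this point, lying flat on the bench. x points to the prongs, z up. A flat steel blade 4 mm thick runs on to 98 mm ahead, its underside 6 mm above the handle's underside. 0.19 kg, balanced within 10 mm of this point
- fork_notch (a point): centre of the fork's notch, in the middle of the blade's thickness, 84 mm ahead of the grip centre. The notch is 16 mm wide, 28 mm deep and open ahead, between two prongs 10 mm wide (36 mm over both)
- washer_center (a point): centre of the loose steel washer (40 mm outside, 14 mm hole, 4 mm thick, about 35 g) that starts lying loose across the two prongs with its hole over the notch; z is its axis. Its pose is still given while the fork is carried
- unit: open grey steel pan, 290 x 270 mm, of a treadmill drive unit, fixed; origin at bench level in the middle of the tensioner's slot, 40 mm behind the pan's open front edge, z up. Its x points from that edge into the pan, along the slot: bring the fork in along +x. Pan floor 12 mm above the bench; the motor, 117 mm high, begins 105 mm beyond the origin
- stud_top (a point): centre of the top of the brass stud (10 mm across, 6 mm at the tip), 66 mm above the bench, axes as the unit's. It stands on a dark steel block 40 mm square, top face 28 mm above the bench, now 0 to 22 mm beyond the unit's origin. Pushed along +x, the block slides 10 to 22 mm against about 3 N of friction until it stops hard on the jack screw, whose setting is unknown; there it stays
- can: yellow and silver spray can, 54 mm across, 110 mm high, standing; origin at the centre of its underside
- dumbbell: small hex dumbbell, black heads and steel bar, 1 kg, 196 mm long along its x, 54 mm high; origin under its centre
- dish: steel dish, 92 mm across, 22 mm high, with brass nuts; origin at the centre of its underside
- bay_mouth (a point): middle of the pan's open front edge, 12 mm above the bench, axes as the unit's. The tensioner lies behind it in a bay open to the front and above: from 39 mm on, to the left (+y), a silver heat sink, its face 36 mm from the slot's centre line, 58 mm high; to the right (-y), a copper choke, 41 mm from the line, 54 mm high; from 102 mm on an upstand with the jack screw, 40 mm high
Mind the look-alikes: they are no part of the job. What is shaped like the part that bears fork_grip but turquoise is not meant.

How it is judged:
By the outcome, as a careful person would: the job done as asked, in the order asked, and still so for the second after the job is handed in, with the robot touching nothing.
It also fails if it takes over 67 s, if anything falls off the work surface, if the arm or the gripper's body presses on something with over 40 N, if the wrist force passes 120 N, or if a joint passes its speed limit or range.

## Working session

There is one attempt and no reset: what is moved stays moved. The work goes in short steps, Python scripts to look and compute and a shell command to move; the robot and the scene stay as the last step left them, time stands still between calls to the robot, and variables do not carry over. Pictures are saved under pics/ and viewed, at most 10 in all, crops included, and the job is handed in when it is done.

```bash
mkdir -p pics
cat > h.py <<'E'
import numpy as np, cv2
from rig import bot
def cap(n):
    p,d=bot.read_camera(n); np.savez(f'{n}.npz',p=p,d=d); return p,d
def load(n):
    z=np.load(f'{n}.npz'); return z['p'],z['d']
def pts(n,d):
    i=bot.camera_info(n); v,u=np.mgrid[:480,:640]
    c=np.stack([(u-i['cx'])/i['fx']*d,(v-i['cy'])/i['fy']*d,d,np.ones_like(d)],-1)
    return (c@np.array(i['world_from_camera']).T)[...,:3]
def ray(n,u,v,z):
    i=bot.camera_info(n); T=np.array(i['world_from_camera'])
    r=T[:3,:3]@np.array([(u-i['cx'])/i['fx'],(v-i['cy'])/i['fy'],1]); o=T[:3,3]
    return o+r*(z-o[2])/r[2]
E
python3 - <<'E'
from h import *
for n in ('scene','top'):
    p,d=cap(n); cv2.imwrite(f'pics/{n}0.png',p[...,::-1])
    i=bot.camera_info(n); print(n,i['fx'],np.round(i['world_from_camera'],3).tolist(), np.mean(d==0))
print(bot.get_state())
E
```

```text
scene 451.83714994383496 [[-0.715, 0.431, -0.55, 1170.522], [0.699, 0.459, -0.548, 743.193], [0.016, -0.777, -0.63, 789.749], [0.0, 0.0, 0.0, 1.0]] 0.0039453125
top 455.2112862352923 [[0.018, -0.989, 0.148, 409.435], [-1.0, -0.02, -0.013, 139.313], [0.016, -0.147, -0.989, 1160.927], [0.0, 0.0, 0.0, 1.0]] 0.00392578125
{'time': 0.1, 'joint_positions': array([-6.89705822e+01,  6.67094383e+00,  8.26329140e+01,  6.96120274e-04,
        9.07544793e+01, -2.16497821e+00]), 'dq': array([-0.04639974, -0.06794023, -0.14228867, -0.04896243, -0.01565235,
        0.01988717]), 'joint_torque': array([ 1.88474383e-03, -7.22890306e+01, -6.23869371e+01,  7.82213034e-02,
        2.26877164e-02, -7.03432465e-05]), 'tool_pos': array([ 265.78912718, -620.27206166,  217.97329512]), 'eef_rot': array([-1.79941731e+02, -2.89937570e-03,  2.31944033e+01]), 'ft_force': array([ 0.16160948, -0.44938243,  0.36363113]), 'ft_torque': array([-0.004997  ,  0.00943456,  0.02299253]), 'grip_force': 0.0, 'gripper_width': 92.45025781097938}
```

View pics/top0.png

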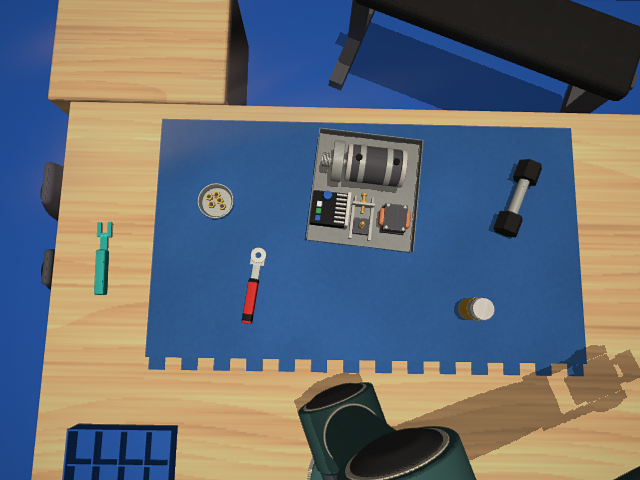

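View pics/scene0.png

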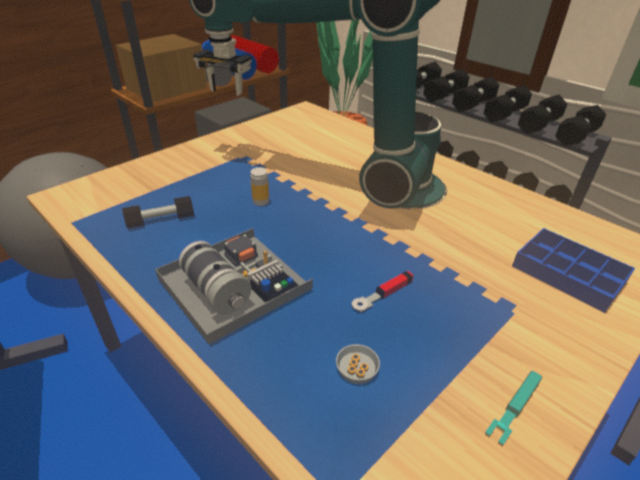

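The top view shows the red fork (handle at about (250,300), washer at (258,255)). The turquoise fork at (103,260) is the look-alike and the red roller at the back is scenery. The unit is around (365,190), with the brass stud near (362,225). I choose the red fork with the washer and will check it in a crop.

Run:
```python
from h import *
p,d=load('top'); P=pts('top',d)
a=cv2.resize(p[235:335,225:285],None,fx=6,fy=6,interpolation=cv2.INTER_CUBIC)
b=cv2.resize(p[180:255,300:430],None,fx=3.2,fy=8*0.4,interpolation=cv2.INTER_CUBIC)
im=np.zeros((600,790,3),np.uint8); im[:600,:360]=a; im[:b.shape[0],370:370+b.shape[1]]=b[:, :420]
cv2.imwrite('pics/crop1.png',im[...,::-1])
hsv=cv2.cvtColor(p,cv2.COLOR_RGB2HSV)
m=(((hsv[...,0]<8)|(hsv[...,0]>172))&(hsv[...,1]>150)&(hsv[...,2]>60))
m[:, :225]=0;m[:,285:]=0;m[:235]=0;m[335:]=0
v,u=np.nonzero(m); z=P[m][:,2]; print('n',m.sum(),'z',np.percentile(z,[10,50,90]))
Q=P[m&(P[...,2]>20)][:,:2]; print(cv2.minAreaRect(Q.astype(np.float32)))
# mat level
print('mat',np.median(P[270:300,330:400,2]),'fork surroundings',np.median(P[270:290,270:300,2]))
# grey blade+washer
g=(hsv[...,1]<60)&(hsv[...,2]>110); g[:, :240]=0;g[:,275:]=0;g[:242]=0;g[282:]=0
v,u=np.nonzero(g); print('grey',u.min(),u.max(),v.min(),v.max(),np.percentile(P[g][:,2],[10,50,90]))
w=g.copy(); w[268:]=0
c,r=cv2.minEnclosingCircle(np.argwhere(w)[:,::-1].astype(np.float32)); print(c,r,ray('top',*c,16))
W=P[w][:,:2]; print(cv2.minEnclosingCircle(W.astype(np.float32)))
R=cv2.minAreaRect(np.argwhere(m)[:,::-1].astype(np.float32)); print(R)
for q in cv2.boxPoints(R): print(q,ray('top',*q,26)[:2])
```

```text
n 361 z [21.53844202 25.65372949 28.29783018]
((418.238525390625, 221.974853515625), (166.22320556640625, 102.44496154785156), 82.7312240600586)
mat 1.2816724355228644 fork surroundings 0.9504173536023472
grey 250 265 247 278 [ 8.46750067 12.20566391 16.45180925]
(257.2121276855469, 257.3636474609375) 10.516816139221191 [539.47725945 278.53164969  16.        ]
((485.0995178222656, 214.74603271484375), 106.8423843383789)
((249.7162322998047, 302.2027282714844), (10.028336524963379, 41.92173767089844), 9.462323188781738)
[241.32436 322.0541 ] [378.14848534 310.13585204]
[248.21623 280.70273] [479.60241538 297.40630914]
[258.1081  282.35135] [475.98195935 272.7359639 ]
[251.21623 323.70273] [374.59516034 285.7932962 ]
```

View pics/crop1.png

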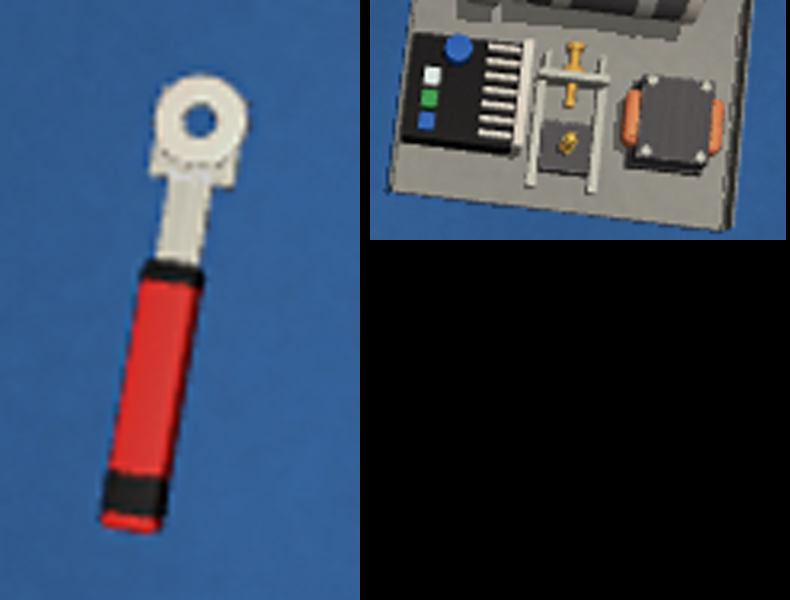

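The crop confirms the choice: the washer is at top pixel (258.5,255), the handle's front end at (253.8,279) and its rear end at (247,323). The stud is at about (362,224) on the dark block, and the pan's front edge runs from (306.6,239.4) to (413.4,251.6).

Run:
```python
from h import *
p,d=load('top'); P=pts('top',d)
w=ray('top',258.5,255,15); f=ray('top',253.8,279.2,26); b=ray('top',247,323.3,26)
print('washer',w,'front',f,'back',b, 'len',np.linalg.norm(f-b), 'ang',np.degrees(np.arctan2(*(f-b)[1::-1])),np.degrees(np.arctan2(*(w-b)[1::-1])),'w-back',np.linalg.norm((w-b)[:2]))
u=(w-b)[:2]/np.linalg.norm((w-b)[:2]); print('grip est', b[:2]+87*u, w[:2]-84*u, f[:2]-25*u)
L=ray('top',306.6,239.4,12);R=ray('top',413.4,251.6,12); e=L-R; print('edge',L,R,np.linalg.norm(e),'unit yaw',np.degrees(np.arctan2(-e[0],e[1])))
# pan mask outline via height: right wall & left wall fit
n=np.array([e[1],-e[0]])/np.hypot(e[0],e[1])
for lo,hi in((20,33),(33,60),(60,75)):
    m=(P[...,2]>lo)&(P[...,2]<hi); m[:, :345]=0; m[:,378:]=0; m[:212]=0;m[236:]=0
    print(lo,m.sum(),P[m].mean(0) if m.any() else '')
print('block c',ray('top',361.6,226.2,28))
ps,ds=cap('scene'); 
cv2.imwrite('pics/crop2.png',cv2.resize(ps[225:320,200:320],None,fx=6,fy=6,interpolation=cv2.INTER_CUBIC)[...,::-1])
```

```text
washer [545.66846098 275.62979249  15.        ] front [483.59309812 283.71403199  26.        ] back [375.38593861 296.13800551  26.        ] len 108.91806318449385 ang -6.549822872060588 -6.867420753031616 w-back 171.51304389793967
grip est [461.76175651 285.73521344] [462.27111957 285.67386759] [458.7724608  286.70334005]
edge [588.55742818 154.92079335  12.        ] [ 562.61585241 -118.30877384   12.        ] 274.4583060089934 unit yaw -5.423646695304344
20 349 [625.90417171  18.79092575  26.34052644]
33 50 [632.08605111  49.52827105  53.45560184]
60 29 [630.20449304  34.18082143  62.92348256]
block c [622.75869362  16.14206283  28.        ]
```

View pics/crop2.png

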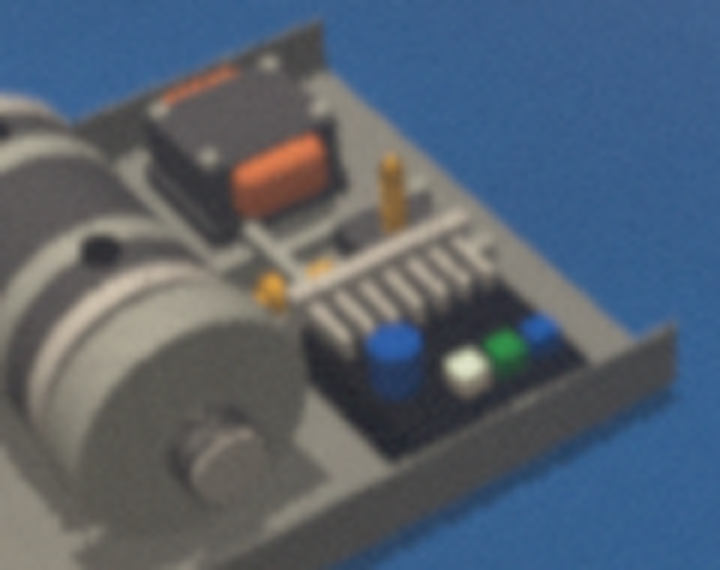

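The scene crop shows the brass stud standing on the dark block, with its top at about (265.3,251.0) in the full image. Next I triangulate it and start moving.

```bash
cat >> h.py <<'E'
def tool(dx,dy,dz,psi):  # world shift -> tool shift, tool pointing down at yaw psi
    c,s=np.cos(np.radians(psi)),np.sin(np.radians(psi)); return np.round([c*dx+s*dy,s*dx-c*dy,-dz],2)
E
python3 - <<'E'
from h import *
print(ray('scene',265.3,251,65), ray('scene',265.3,262,28))
p,d=load('top'); h=cv2.cvtColor(p,cv2.COLOR_RGB2HSV)
m=(h[...,0]>10)&(h[...,0]<28)&(h[...,1]>110)&(h[...,2]>70); m[:214]=0;m[236:]=0;m[:,350:]&=True;m[:,:350]=0;m[:,375:]=0
a=np.argwhere(m)[:,::-1]; print(a.tolist()); top=a[a[:,1]<=a[:,1].min()+1].mean(0); print(top,ray('top',*top,65),ray('top',*a.mean(0),47))
print(tool(462-265.8,285.7+620.3,0,23.2))
E
```

```text
[623.00701749  19.81847004  65.        ] [624.24479534  18.28058266  28.        ]
[[362, 221], [363, 221], [361, 222], [362, 222], [363, 222], [364, 222], [360, 223], [361, 223], [362, 223], [363, 223], [364, 223], [360, 224], [361, 224], [362, 224], [363, 224], [364, 224], [359, 225], [360, 225], [361, 225], [362, 225], [363, 225], [359, 226], [360, 226], [361, 226], [362, 226], [360, 227], [361, 227], [362, 227]]
[362.5        221.66666667] [627.15252437  17.9976822   65.        ] [624.48622738  18.21132453  47.        ]
[ 537.25 -755.45    0.  ]
```

```bash
python3 -m crank '[{"tx":25,"ty":0},{"tx":35,"ty":0},{"tx":38,"ty":-5},{"tx":35,"ty":-15},{"tx":30,"ty":-25},{"tx":30,"ty":-27},{"tx":28,"ty":-28},{"tx":27,"ty":-28},{"tx":25,"ty":-30},{"tx":25,"ty":-30},{"tx":25,"ty":-30},{"tx":25,"ty":-30}]'
```

```text
invalid input
```

```bash
python3 -m crank '[{"tx":25,"ty":0,"tz":0,"wx":0,"wy":0,"wz":0,"jaw":1},{"tx":35,"ty":0,"tz":0,"wx":0,"wy":0,"wz":0,"jaw":1},{"tx":38,"ty":-5,"tz":0,"wx":0,"wy":0,"wz":0,"jaw":1},{"tx":35,"ty":-15,"tz":0,"wx":0,"wy":0,"wz":0,"jaw":1},{"tx":30,"ty":-25,"tz":0,"wx":0,"wy":0,"wz":0,"jaw":1},{"tx":30,"ty":-27,"tz":0,"wx":0,"wy":0,"wz":0,"jaw":1},{"tx":28,"ty":-28,"tz":0,"wx":0,"wy":0,"wz":0,"jaw":1},{"tx":27,"ty":-28,"tz":0,"wx":0,"wy":0,"wz":0,"jaw":1},{"tx":25,"ty":-30,"tz":0,"wx":0,"wy":0,"wz":0,"jaw":1},{"tx":25,"ty":-30,"tz":0,"wx":0,"wy":0,"wz":0,"jaw":1},{"tx":25,"ty":-30,"tz":0,"wx":0,"wy":0,"wz":0,"jaw":1},{"tx":25,"ty":-30,"tz":0,"wx":0,"wy":0,"wz":0,"jaw":1}]'
```

```text
time: 1.15
tool_pos: [488.1, -253.6, 218.6]
eef_rot: [180.0, -0.0, 23.2]
ft_force: [0.4, 0.9, -0.3]
gripper_width: 92.9
grip_force: 0.0
```

```bash
python3 -m crank '[{"tx":13,"ty":-34,"tz":0,"wx":0,"wy":0,"wz":0,"jaw":1},{"tx":13,"ty":-34,"tz":0,"wx":0,"wy":0,"wz":0,"jaw":1},{"tx":13,"ty":-34,"tz":0,"wx":0,"wy":0,"wz":0,"jaw":1},{"tx":13,"ty":-34,"tz":0,"wx":0,"wy":0,"wz":0,"jaw":1},{"tx":13,"ty":-34,"tz":0,"wx":0,"wy":0,"wz":0,"jaw":1},{"tx":13,"ty":-34,"tz":0,"wx":0,"wy":0,"wz":0,"jaw":1},{"tx":13,"ty":-34,"tz":0,"wx":0,"wy":0,"wz":0,"jaw":1},{"tx":13,"ty":-34,"tz":0,"wx":0,"wy":0,"wz":0,"jaw":1},{"tx":13,"ty":-34,"tz":0,"wx":0,"wy":0,"wz":0,"jaw":1},{"tx":13,"ty":-34,"tz":0,"wx":0,"wy":0,"wz":0,"jaw":1},{"tx":13,"ty":-34,"tz":0,"wx":0,"wy":0,"wz":0,"jaw":1},{"tx":13,"ty":-34,"tz":0,"wx":0,"wy":0,"wz":0,"jaw":1}]'
python3 -m crank '[{"tx":11,"ty":-34,"tz":0,"wx":0,"wy":0,"wz":0,"jaw":1},{"tx":11,"ty":-34,"tz":0,"wx":0,"wy":0,"wz":0,"jaw":1},{"tx":11,"ty":-30,"tz":0,"wx":0,"wy":0,"wz":0,"jaw":1},{"tx":0,"ty":0,"tz":20,"wx":0,"wy":0,"wz":6,"jaw":1},{"tx":0,"ty":0,"tz":20,"wx":0,"wy":0,"wz":6,"jaw":1},{"tx":0,"ty":0,"tz":20,"wx":0,"wy":0,"wz":6,"jaw":1},{"tx":0,"ty":0,"tz":20,"wx":0,"wy":0,"wz":6,"jaw":1},{"tx":0,"ty":0,"tz":20,"wx":0,"wy":0,"wz":6,"jaw":1},{"tx":0,"ty":0,"tz":10,"wx":0,"wy":0,"wz":0,"jaw":0.6},{"tx":0,"ty":0,"tz":0,"wx":0,"wy":0,"wz":0,"jaw":0.6},{"tx":0,"ty":0,"tz":0,"wx":0,"wy":0,"wz":0,"jaw":0.6}]'
```

```text
time: 2.15
tool_pos: [470.2, 182.8, 218.7]
eef_rot: [180.0, -0.0, 23.2]
ft_force: [-0.4, -0.5, -0.7]
gripper_width: 93.1
grip_force: 0.0
time: 3.07
tool_pos: [462.5, 284.1, 109.0]
eef_rot: [180.0, 0.0, -6.6]
ft_force: [-0.4, -0.6, -0.2]
gripper_width: 77.4
grip_force: 0.0
```

```bash
python3 -m crank '[{"tx":0,"ty":-1.5,"tz":15,"wx":0,"wy":0,"wz":0.3,"jaw":0.6},{"tx":0,"ty":0,"tz":20,"wx":0,"wy":0,"wz":0,"jaw":0.6},{"tx":0,"ty":0,"tz":20,"wx":0,"wy":0,"wz":0,"jaw":0.6},{"tx":0,"ty":0,"tz":15,"wx":0,"wy":0,"wz":0,"jaw":0.6},{"tx":0,"ty":0,"tz":12,"wx":0,"wy":0,"wz":0,"jaw":0.6},{"tx":0,"ty":0,"tz":10,"wx":0,"wy":0,"wz":0,"jaw":0.6},{"tx":0,"ty":0,"tz":8,"wx":0,"wy":0,"wz":0,"jaw":0.6},{"tx":0,"ty":0,"tz":4,"wx":0,"wy":0,"wz":0,"jaw":0.6},{"tx":0,"ty":0,"tz":0,"wx":0,"wy":0,"wz":0,"jaw":0.6}]'
python3 - <<'E'
from h import *
p,d=cap('scene'); a=cv2.resize(p[240:325,330:450],None,fx=5,fy=5,interpolation=cv2.INTER_CUBIC)
cv2.imwrite('pics/grasp.png',a[...,::-1])
E
```

```text
time: 3.82
tool_pos: [462.6, 285.6, 4.3]
eef_rot: [180.0, 0.0, -7.1]
ft_force: [0.7, -0.2, 0.4]
gripper_width: 56.0
grip_force: 0.0
```

View pics/grasp.png

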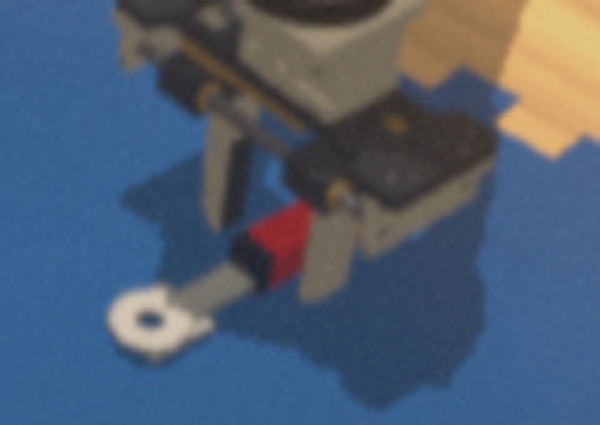

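The fingers straddle the red handle and the washer lies on the prongs, with its hole at crop (150,320). I'll close gently and lift.

```bash
python3 -m crank '[{"tx":0,"ty":0,"tz":0,"wx":0,"wy":0,"wz":0,"jaw":0.4},{"tx":0,"ty":0,"tz":0,"wx":0,"wy":0,"wz":0,"jaw":0.36},{"tx":0,"ty":0,"tz":0,"wx":0,"wy":0,"wz":0,"jaw":0.33},{"tx":0,"ty":0,"tz":0,"wx":0,"wy":0,"wz":0,"jaw":0.31},{"tx":0,"ty":0,"tz":0,"wx":0,"wy":0,"wz":0,"jaw":0.29},{"tx":0,"ty":0,"tz":0,"wx":0,"wy":0,"wz":0,"jaw":0.27},{"tx":0,"ty":0,"tz":0,"wx":0,"wy":0,"wz":0,"jaw":0.25},{"tx":0,"ty":0,"tz":0,"wx":0,"wy":0,"wz":0,"jaw":0.22},{"tx":0,"ty":0,"tz":0,"wx":0,"wy":0,"wz":0,"jaw":0.1},{"tx":0,"ty":0,"tz":0,"wx":0,"wy":0,"wz":0,"jaw":0},{"tx":0,"ty":0,"tz":0,"wx":0,"wy":0,"wz":0,"jaw":0},{"tx":0,"ty":0,"tz":0,"wx":0,"wy":0,"wz":0,"jaw":0}]' 45
python3 -m crank '[{"tx":0,"ty":0,"tz":-1,"wx":0,"wy":0,"wz":0,"jaw":0},{"tx":0,"ty":0,"tz":-3,"wx":0,"wy":0,"wz":0,"jaw":0},{"tx":0,"ty":0,"tz":-6,"wx":0,"wy":0,"wz":0,"jaw":0},{"tx":0,"ty":0,"tz":-10,"wx":0,"wy":0,"wz":0,"jaw":0},{"tx":0,"ty":0,"tz":-14,"wx":0,"wy":0,"wz":0,"jaw":0},{"tx":0,"ty":0,"tz":-16,"wx":0,"wy":0,"wz":0,"jaw":0},{"tx":0,"ty":0,"tz":-16,"wx":0,"wy":0,"wz":0,"jaw":0},{"tx":0,"ty":0,"tz":-14,"wx":0,"wy":0,"wz":0,"jaw":0},{"tx":0,"ty":0,"tz":-10,"wx":0,"wy":0,"wz":0,"jaw":0},{"tx":0,"ty":0,"tz":-5,"wx":0,"wy":0,"wz":0,"jaw":0},{"tx":0,"ty":0,"tz":-2,"wx":0,"wy":0,"wz":0,"jaw":0},{"tx":0,"ty":0,"tz":0,"wx":0,"wy":0,"wz":0,"jaw":0}]'
python3 - <<'E'
from h import *
print(bot.get_state()['tool_pos'])
p,d=cap('scene'); q,e=cap('top')
a=cv2.resize(p[200:300,330:430],None,fx=4,fy=4,interpolation=cv2.INTER_CUBIC);b=cv2.resize(q[220:320,225:325],None,fx=4,fy=4,interpolation=cv2.INTER_CUBIC)
cv2.imwrite('pics/lift.png',np.hstack([a,b])[...,::-1])
E
```

```text
time: 4.87
tool_pos: [462.9, 285.8, 5.0]
eef_rot: [-180.0, -0.0, -7.1]
ft_force: [0.8, 2.5, 4.8]
gripper_width: 23.5
grip_force: 44.9
time: 5.87
tool_pos: [462.6, 285.6, 101.6]
eef_rot: [180.0, 0.0, -7.1]
ft_force: [-0.5, 0.0, -3.5]
gripper_width: 23.7
grip_force: 44.9
[462.61601387 285.56448063 101.64607748]
```

View pics/lift.png

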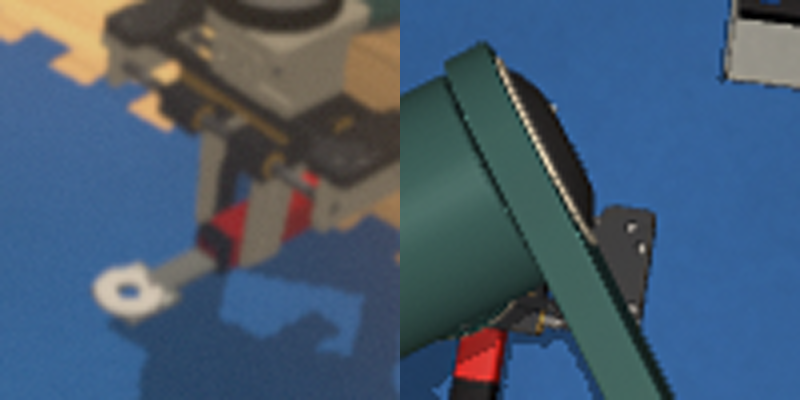

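The washer is still flat on the prongs, hole at scene pixel about (362.5,272.5). The arm hides it in the top view.

Run:
```python
from h import *
p,d=load('scene'); P=pts('scene',d); h=cv2.cvtColor(p,cv2.COLOR_RGB2HSV)
m=(h[...,1]<90)&(h[...,2]>120); r=np.zeros_like(m); r[258:285,350:378]=1; m&=r
n,l,s,c=cv2.connectedComponentsWithStats(m.astype(np.uint8)); k=1+s[1:,4].argmax(); m=l==k; print(s[k],c[k])
print('ctr by hole',ray('scene',362.3,272.5,111), 'expect',462.6+84*np.cos(np.radians(7.1)),285.6-84*np.sin(np.radians(7.1)))
Q=P[m&(P[...,2]>98)]; A=np.c_[Q[:,:2]-Q[:,:2].mean(0),np.ones(len(Q))]; s=np.linalg.lstsq(A,Q[:,2],rcond=None)[0]; print(len(Q),'plane slopes deg',np.degrees(s[:2]),'z',s[2],'centroid',Q.mean(0))
# fork level: dark/blade pixels along fork axis
x=np.array([np.cos(np.radians(-7.1)),np.sin(np.radians(-7.1))])
B=P[240:290,350:400].reshape(-1,3); B=B[(B[:,2]>90)&(B[:,2]<125)]; t=(B[:,:2]-[462.6,285.6])@x; y=(B[:,:2]-[462.6,285.6])@[-x[1],x[0]]
for a in range(20,110,10):
    k=(t>=a)&(t<a+10)&(abs(y)<20); print(a,k.sum(),np.median(B[k,2]).round(1) if k.any() else '',np.median(y[k]).round(1) if k.any() else '')
# unit yaw from top: front edge at z=12 of pan and rails
q,e=load('top')
```

```text
[353 262  25  18 216] [362.77314815 271.6712963 ]
ctr by hole [547.24308832 276.44933983 111.        ] expect 545.9558827823811 275.2174759537986
182 plane slopes deg [3.88714425 0.52781505] z 108.3714533684131 centroid [543.02121887 275.03362862 108.37145337]
20 76 112.0 2.6
30 27 105.3 0.4
40 23 105.2 0.8
50 29 105.2 -0.3
60 36 106.6 5.8
70 48 109.2 2.0
80 42 108.8 0.5
90 60 108.9 6.4
100 13 108.7 -0.4
```

```bash
python3 -m crank '[{"tx":0.4,"ty":1,"tz":0,"wx":0,"wy":0,"wz":-0.8,"jaw":0},{"tx":1.2,"ty":3,"tz":0,"wx":0,"wy":0,"wz":-0.9,"jaw":0},{"tx":2,"ty":5,"tz":0,"wx":0,"wy":0,"wz":0,"jaw":0},{"tx":2.9,"ty":7,"tz":0,"wx":0,"wy":0,"wz":0,"jaw":0},{"tx":3.7,"ty":9,"tz":0,"wx":0,"wy":0,"wz":0,"jaw":0},{"tx":4.5,"ty":11,"tz":0,"wx":0,"wy":0,"wz":0,"jaw":0},{"tx":5.6,"ty":13.8,"tz":0,"wx":0,"wy":0,"wz":0,"jaw":0},{"tx":5.6,"ty":13.8,"tz":0,"wx":0,"wy":0,"wz":0,"jaw":0},{"tx":5.6,"ty":13.8,"tz":0,"wx":0,"wy":0,"wz":0,"jaw":0},{"tx":5.6,"ty":13.8,"tz":0,"wx":0,"wy":0,"wz":0,"jaw":0},{"tx":5.6,"ty":13.8,"tz":0,"wx":0,"wy":0,"wz":0,"jaw":0},{"tx":5.6,"ty":13.8,"tz":0,"wx":0,"wy":0,"wz":0,"jaw":0}]'
python3 -m crank '[{"tx":5.6,"ty":13.8,"tz":0,"wx":0,"wy":0,"wz":0,"jaw":0},{"tx":5.6,"ty":13.8,"tz":0,"wx":0,"wy":0,"wz":0,"jaw":0},{"tx":5.6,"ty":13.8,"tz":0,"wx":0,"wy":0,"wz":0,"jaw":0},{"tx":5.6,"ty":13.8,"tz":0,"wx":0,"wy":0,"wz":0,"jaw":0},{"tx":5.6,"ty":13.8,"tz":0,"wx":0,"wy":0,"wz":0,"jaw":0},{"tx":5.6,"ty":13.8,"tz":0,"wx":0,"wy":0,"wz":0,"jaw":0},{"tx":5.6,"ty":13.4,"tz":0,"wx":0,"wy":0,"wz":0,"jaw":0},{"tx":4.5,"ty":11,"tz":0,"wx":0,"wy":0,"wz":0,"jaw":0},{"tx":3.7,"ty":9,"tz":0,"wx":0,"wy":0,"wz":0,"jaw":0},{"tx":2.9,"ty":7,"tz":0,"wx":0,"wy":0,"wz":0,"jaw":0},{"tx":2,"ty":5,"tz":0,"wx":0,"wy":0,"wz":0,"jaw":0},{"tx":1.2,"ty":3,"tz":0,"wx":0,"wy":0,"wz":0,"jaw":0}]'
python3 -m crank '[{"tx":0.4,"ty":1,"tz":0,"wx":0,"wy":0,"wz":0,"jaw":0},{"tx":0,"ty":0,"tz":0,"wx":0,"wy":0,"wz":0,"jaw":0},{"tx":0,"ty":0,"tz":0,"wx":0,"wy":0,"wz":0,"jaw":0}]'
python3 - <<'E'
from h import *
print(bot.get_state()['tool_pos'])
p,d=cap('scene'); q,e=cap('top')
a=cv2.resize(p[205:285,215:315],None,fx=6,fy=6,interpolation=cv2.INTER_CUBIC);b=cv2.resize(q[180:260,345:378],None,fx=6,fy=6,interpolation=cv2.INTER_CUBIC)
cv2.imwrite('pics/over.png',np.hstack([a,b])[...,::-1])
E
```

```text
time: 6.97
tool_pos: [499.8, 161.0, 101.7]
eef_rot: [180.0, -0.0, -5.4]
ft_force: [0.4, -0.3, -2.0]
gripper_width: 23.8
grip_force: 44.9
time: 7.97
tool_pos: [540.5, 26.5, 101.6]
eef_rot: [-180.0, 0.0, -5.4]
ft_force: [0.8, 0.0, -1.5]
gripper_width: 23.7
grip_force: 44.9
time: 8.22
tool_pos: [540.6, 26.4, 101.6]
eef_rot: [-180.0, 0.0, -5.4]
ft_force: [0.2, -0.2, -2.4]
gripper_width: 23.8
grip_force: 44.9
[540.59022534  26.37763607 101.63988909]
```

View pics/over.png

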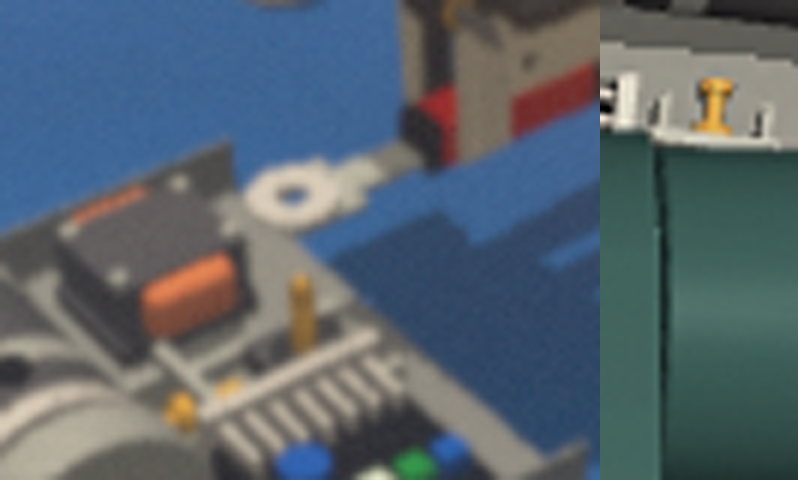

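The washer is flat on the fork with its hole at scene pixel (263.7,237.3). The stud tip is below it at about (265.3,251.3). The top view is hidden by the arm.

Run:
```python
from h import *
p,d=load('scene'); h=cv2.cvtColor(p,cv2.COLOR_RGB2HSV)
H0=101.65+1.2+4+4 # washer top
w=(h[...,1]<70)&(h[...,2]>125); r=np.zeros_like(w); r[228:246,252:280]=1; w&=r
cnt=max(cv2.findContours(w.astype(np.uint8),cv2.RETR_EXTERNAL,cv2.CHAIN_APPROX_NONE)[0],key=cv2.contourArea)[:,0]
Q=np.array([ray('scene',u,v,H0-2)[:2] for u,v in cnt])
print('washer box x',Q[:,0].min(),Q[:,0].max(),'y',Q[:,1].min(),Q[:,1].max())
c,R=cv2.minEnclosingCircle(Q.astype(np.float32)); print('enclosing',c,R)
print('hole',ray('scene',263.7,237.5,H0), 'expected notch',540.6+83.6,26.4-7.9)
g=cv2.resize(p[225:250,250:285],None,fx=8,fy=8,interpolation=cv2.INTER_CUBIC)
hh=cv2.cvtColor(g,cv2.COLOR_RGB2HSV); hole=(hh[...,1]>90).astype(np.uint8)
n,l,s,ce=cv2.connectedComponentsWithStats(hole)
for k in range(1,n):
    if 100<s[k,4]<3000: u,v=(ce[k]+.5)/8-.5+[250,225]; print('hole comp',s[k],(u,v),ray('scene',u,v,H0)[:2],ray('scene',u,v,H0-2)[:2])
b=(h[...,0]>10)&(h[...,0]<26)&(h[...,1]>120)&(h[...,2]>70); r[:]=0; r[245:266,255:275]=1; b&=r
for v in range(245,266):
    u=np.nonzero(b[v])[0]
    if len(u): print(v,u.min(),u.max(),end=' | ')
print()
for z,(u,v) in ((66,(265.3,250.8)),(66,(265.3,251.3)),(28,(266,264))): print(z,ray('scene',u,v,z))
```

```text
washer box x 579.9724872730563 659.8806246532828 y -3.4686228700771835 43.34871717007866
enclosing (619.926513671875, 17.49744415283203) 39.956085205078125
hole [626.38840295  21.46397113 110.85      ] expected notch 624.2 18.5
hole comp [  0 176  35  24 697] (np.float64(251.47031922525107), np.float64(248.17709827833573)) [674.95593496  34.42931029] [673.49602312  32.34133007]
251 265 265 | 252 264 265 | 253 264 265 | 254 264 266 | 255 264 266 | 256 264 266 | 257 264 266 | 258 264 266 | 259 264 266 | 260 264 266 | 261 264 266 | 262 264 266 | 
66 [623.24276056  20.18643114  66.        ]
66 [624.5409744   21.76049512  66.        ]
28 [628.05097119  25.73530395  28.        ]
```

```bash
python3 -m crank '[{"tx":0,"ty":0,"tz":2,"wx":0,"wy":0,"wz":0,"jaw":0},{"tx":0,"ty":0,"tz":4,"wx":0,"wy":0,"wz":0,"jaw":0},{"tx":0,"ty":0,"tz":5,"wx":0,"wy":0,"wz":0,"jaw":0},{"tx":0,"ty":0,"tz":6,"wx":0,"wy":0,"wz":0,"jaw":0},{"tx":0,"ty":0,"tz":6,"wx":0,"wy":0,"wz":0,"jaw":0},{"tx":0,"ty":0,"tz":4,"wx":0,"wy":0,"wz":0,"jaw":0},{"tx":0,"ty":0,"tz":3,"wx":0,"wy":0,"wz":0,"jaw":0},{"tx":0,"ty":0,"tz":2,"wx":0,"wy":0,"wz":0,"jaw":0},{"tx":0,"ty":0,"tz":1,"wx":0,"wy":0,"wz":0,"jaw":0},{"tx":0,"ty":0,"tz":0,"wx":0,"wy":0,"wz":0,"jaw":0},{"tx":0,"ty":0,"tz":0,"wx":0,"wy":0,"wz":0,"jaw":0}]'
python3 - <<'E'
from h import *
s=np.zeros((480,640,3))
for _ in range(8): s+=bot.read_camera('scene')[0]
p=(s/8).astype(np.uint8); np.savez('avg.npz',p=p)
a=cv2.resize(p[235:275,245:295],None,fx=14,fy=14,interpolation=cv2.INTER_CUBIC)
cv2.imwrite('pics/near.png',a[...,::-1])
E
```

```text
time: 9.23
tool_pos: [540.8, 26.0, 68.9]
eef_rot: [-180.0, -0.0, -5.4]
ft_force: [0.1, -0.3, -2.1]
gripper_width: 23.3
grip_force: 44.9
```

View pics/near.png

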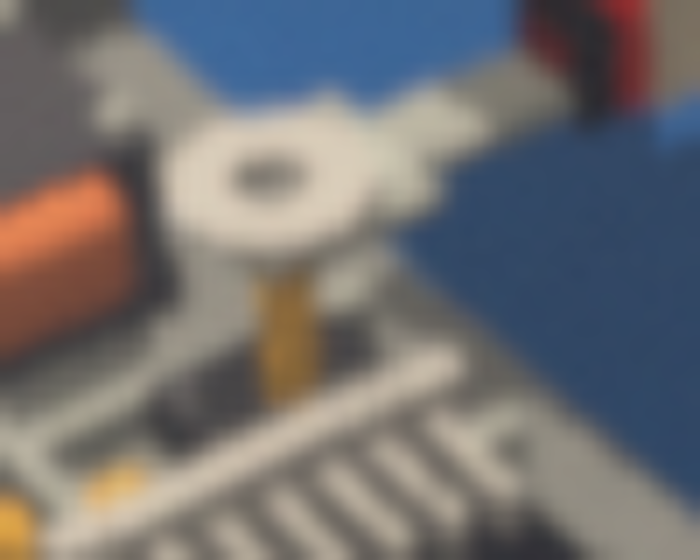

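The washer is level just above the stud, with its hole at full pixel (263.7,247.2). The stud's shaft is at u≈265.2, slightly to the right of the hole.

Run:
```python
from h import *
i=bot.camera_info('scene'); T=np.linalg.inv(np.array(i['world_from_camera']))
def proj(P): c=T[:3,:3]@P+T[:3,3]; return np.array([c[0]/c[2]*i['fx']+i['cx'],c[1]/c[2]*i['fy']+i['cy']])
hole=ray('scene',263.68,247.2,77.6); print('hole',hole)
for z in (66,60,50,40,28): print(z,proj(np.array([hole[0],hole[1],z])))
p=np.load('avg.npz')['p']; h=cv2.cvtColor(p,cv2.COLOR_RGB2HSV)
for v in range(252,265):
    wt=((h[v,258:274,1].astype(float)-90).clip(0))*((h[v,258:274,0]>8)&(h[v,258:274,0]<28)); print(v,round((wt*np.arange(258,274)).sum()/max(wt.sum(),1),2),end=' ')
st=ray('scene',265.05,251.1,66); print('\nstud',st,'px scale mm', np.linalg.norm(ray('scene',266,250,66)-ray('scene',265,250,66)))
print('stud-hole lateral/depth', (st-hole)[:2]@[-.715,.699], (st-hole)[:2])
```

```text
hole [625.70188735  17.69192825  77.6       ]
66 [263.9288045  250.76679611]
60 [264.05626354 252.5940154 ]
50 [264.26685507 255.6130004 ]
40 [264.47517857 258.59947146]
28 [264.72222422 262.14105316]
252 0.0 253 0.0 254 0.0 255 265.2 256 264.92 257 265.12 258 265.22 259 265.21 260 265.07 261 265.26 262 264.94 263 264.45 264 0.0 
stud [624.48580508  20.69602263  66.        ] px scale mm 2.5519289522315556
stud-hole lateral/depth 2.969360794693407 [-1.21608227  3.00409438]
```

```bash
python3 -m crank '[{"tx":-0.8,"ty":-1.2,"tz":0,"wx":0,"wy":0,"wz":0,"jaw":0},{"tx":0,"ty":0,"tz":0,"wx":0,"wy":0,"wz":0,"jaw":0},{"tx":0,"ty":0,"tz":2,"wx":0,"wy":0,"wz":0,"jaw":0},{"tx":0,"ty":0,"tz":2,"wx":0,"wy":0,"wz":0,"jaw":0},{"tx":0,"ty":0,"tz":2,"wx":0,"wy":0,"wz":0,"jaw":0},{"tx":0,"ty":0,"tz":2,"wx":0,"wy":0,"wz":0,"jaw":0},{"tx":0,"ty":0,"tz":2,"wx":0,"wy":0,"wz":0,"jaw":0},{"tx":0,"ty":0,"tz":2,"wx":0,"wy":0,"wz":0,"jaw":0},{"tx":0,"ty":0,"tz":1,"wx":0,"wy":0,"wz":0,"jaw":0},{"tx":0,"ty":0,"tz":0,"wx":0,"wy":0,"wz":0,"jaw":0}]'
python3 - <<'E'
from h import *
s=np.zeros((480,640,3))
for _ in range(6): s+=bot.read_camera('scene')[0]
p=(s/6).astype(np.uint8)
a=cv2.resize(p[235:275,245:295],None,fx=14,fy=14,interpolation=cv2.INTER_CUBIC)
cv2.imwrite('pics/on.png',a[...,::-1])
E
```

```text
time: 10.47
tool_pos: [539.9, 27.3, 55.3]
eef_rot: [180.0, 0.0, -5.4]
ft_force: [0.9, 0.3, -2.5]
gripper_width: 23.5
grip_force: 44.9
```

View pics/on.png

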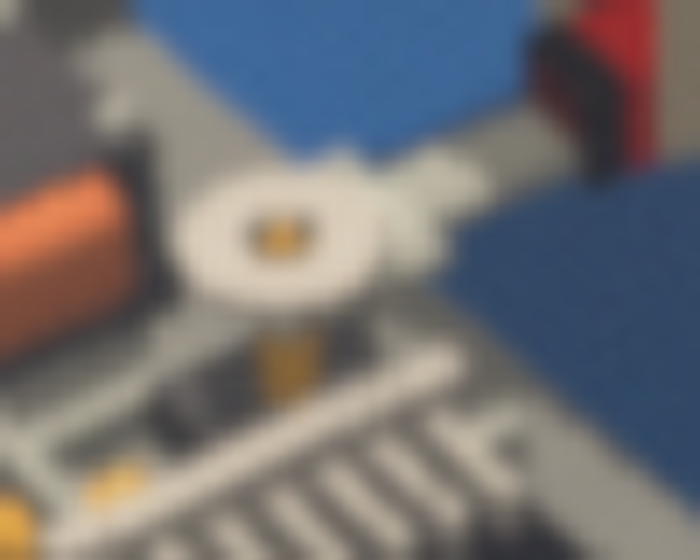

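The brass tip shows through the middle of the washer's hole (crop (285,235)) with the washer flat. I'll nudge slightly and lower on.

```bash
python3 -m crank '[{"tx":-0.5,"ty":-0.6,"tz":1,"wx":0,"wy":0,"wz":0,"jaw":0},{"tx":0,"ty":0,"tz":2,"wx":0,"wy":0,"wz":0,"jaw":0},{"tx":0,"ty":0,"tz":2,"wx":0,"wy":0,"wz":0,"jaw":0},{"tx":0,"ty":0,"tz":2,"wx":0,"wy":0,"wz":0,"jaw":0},{"tx":0,"ty":0,"tz":2,"wx":0,"wy":0,"wz":0,"jaw":0},{"tx":0,"ty":0,"tz":2,"wx":0,"wy":0,"wz":0,"jaw":0},{"tx":0,"ty":0,"tz":2,"wx":0,"wy":0,"wz":0,"jaw":0},{"tx":0,"ty":0,"tz":1,"wx":0,"wy":0,"wz":0,"jaw":0},{"tx":0,"ty":0,"tz":0,"wx":0,"wy":0,"wz":0,"jaw":0}]'
python3 -m crank '[{"tx":0,"ty":0,"tz":2,"wx":0,"wy":0,"wz":0,"jaw":0},{"tx":0,"ty":0,"tz":2,"wx":0,"wy":0,"wz":0,"jaw":0},{"tx":0,"ty":0,"tz":2,"wx":0,"wy":0,"wz":0,"jaw":0},{"tx":0,"ty":0,"tz":2,"wx":0,"wy":0,"wz":0,"jaw":0},{"tx":0,"ty":0,"tz":2,"wx":0,"wy":0,"wz":0,"jaw":0},{"tx":0,"ty":0,"tz":1,"wx":0,"wy":0,"wz":0,"jaw":0},{"tx":0,"ty":0,"tz":0,"wx":0,"wy":0,"wz":0,"jaw":0},{"tx":0,"ty":0,"tz":0,"wx":0,"wy":0,"wz":0,"jaw":0}]'
python3 - <<'E'
from h import *
s=np.zeros((480,640,3))
for _ in range(6): s+=bot.read_camera('scene')[0]
p=(s/6).astype(np.uint8)
a=cv2.resize(p[235:275,245:295],None,fx=14,fy=14,interpolation=cv2.INTER_CUBIC)
cv2.imwrite('pics/low.png',a[...,::-1])
E
```

```text
time: 11.52
tool_pos: [539.4, 28.0, 41.3]
eef_rot: [-180.0, 0.0, -5.4]
ft_force: [0.0, -0.5, -2.1]
gripper_width: 23.7
grip_force: 44.9
time: 12.18
tool_pos: [539.6, 28.0, 30.6]
eef_rot: [-180.0, 0.0, -5.4]
ft_force: [-0.7, 0.1, -2.5]
gripper_width: 24.0
grip_force: 44.9
```

View pics/low.png

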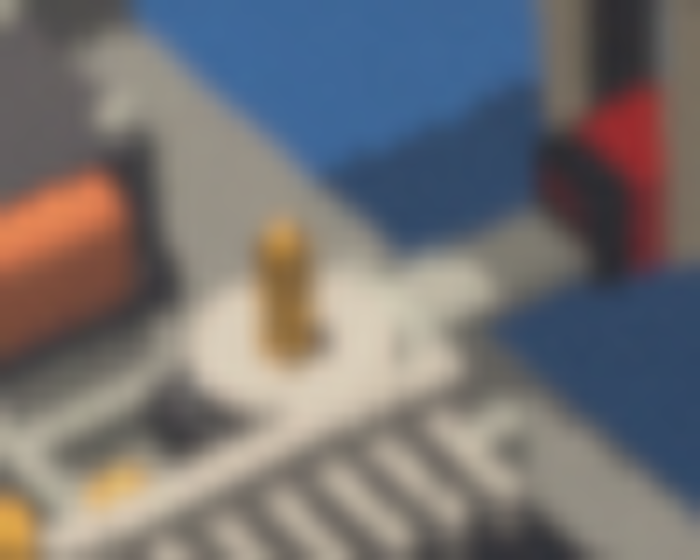

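The washer is threaded on the stud and lies flat on the prongs, with the stud rising through it (crop (285,290)). Next I push in along +x and watch the force.

```bash
python3 -m crank '[{"tx":0,"ty":0,"tz":1,"wx":0,"wy":0,"wz":0,"jaw":0},{"tx":0,"ty":0,"tz":0.8,"wx":0,"wy":0,"wz":0,"jaw":0},{"tx":0,"ty":0,"tz":0,"wx":0,"wy":0,"wz":0,"jaw":0},{"tx":0,"ty":0,"tz":0,"wx":0,"wy":0,"wz":0,"jaw":0}]'
python3 -m crank '[{"tx":1,"ty":0,"tz":0,"wx":0,"wy":0,"wz":0,"jaw":0},{"tx":1,"ty":0,"tz":0,"wx":0,"wy":0,"wz":0,"jaw":0},{"tx":1,"ty":0,"tz":0,"wx":0,"wy":0,"wz":0,"jaw":0},{"tx":1,"ty":0,"tz":0,"wx":0,"wy":0,"wz":0,"jaw":0},{"tx":1,"ty":0,"tz":0,"wx":0,"wy":0,"wz":0,"jaw":0},{"tx":1,"ty":0,"tz":0,"wx":0,"wy":0,"wz":0,"jaw":0},{"tx":1,"ty":0,"tz":0,"wx":0,"wy":0,"wz":0,"jaw":0}]'
python3 -m crank '[{"tx":1,"ty":0,"tz":0,"wx":0,"wy":0,"wz":0,"jaw":0},{"tx":1,"ty":0,"tz":0,"wx":0,"wy":0,"wz":0,"jaw":0},{"tx":1,"ty":0,"tz":0,"wx":0,"wy":0,"wz":0,"jaw":0}]'
python3 -m crank '[{"tx":1,"ty":0,"tz":0,"wx":0,"wy":0,"wz":0,"jaw":0},{"tx":1,"ty":0,"tz":0,"wx":0,"wy":0,"wz":0,"jaw":0},{"tx":1,"ty":0,"tz":0,"wx":0,"wy":0,"wz":0,"jaw":0}]'
```

```text
time: 12.82
tool_pos: [539.5, 28.0, 28.7]
eef_rot: [180.0, 0.0, -5.4]
ft_force: [0.6, 0.1, -2.0]
gripper_width: 23.5
grip_force: 44.9
time: 13.4
tool_pos: [546.6, 27.3, 28.8]
eef_rot: [180.0, 0.0, -5.4]
ft_force: [0.4, -0.8, -1.7]
gripper_width: 23.9
grip_force: 44.9
time: 13.65
tool_pos: [549.6, 27.0, 28.8]
eef_rot: [180.0, 0.0, -5.4]
ft_force: [-0.3, -1.0, -1.6]
gripper_width: 23.5
grip_force: 44.9
time: 13.9
tool_pos: [552.3, 26.8, 28.7]
eef_rot: [180.0, 0.0, -5.4]
ft_force: [-3.0, 0.1, -1.9]
gripper_width: 23.4
grip_force: 44.9
```

```bash
python3 -m crank '[{"tx":1,"ty":0,"tz":0,"wx":0,"wy":0,"wz":0,"jaw":0},{"tx":1,"ty":0,"tz":0,"wx":0,"wy":0,"wz":0,"jaw":0},{"tx":1,"ty":0,"tz":0,"wx":0,"wy":0,"wz":0,"jaw":0},{"tx":1,"ty":0,"tz":0,"wx":0,"wy":0,"wz":0,"jaw":0},{"tx":0.5,"ty":0,"tz":0,"wx":0,"wy":0,"wz":0,"jaw":0},{"tx":0.5,"ty":0,"tz":0,"wx":0,"wy":0,"wz":0,"jaw":0}]'
python3 -m crank '[{"tx":0.5,"ty":0,"tz":0,"wx":0,"wy":0,"wz":0,"jaw":0},{"tx":0.5,"ty":0,"tz":0,"wx":0,"wy":0,"wz":0,"jaw":0}]'
python3 -m crank '[{"tx":0.5,"ty":0,"tz":0,"wx":0,"wy":0,"wz":0,"jaw":0},{"tx":0.5,"ty":0,"tz":0,"wx":0,"wy":0,"wz":0,"jaw":0}]'
```

```text
time: 14.4
tool_pos: [557.5, 26.3, 28.8]
eef_rot: [180.0, 0.0, -5.4]
ft_force: [-2.5, 0.9, -1.2]
gripper_width: 23.5
grip_force: 44.9
time: 14.57
tool_pos: [558.5, 26.2, 28.8]
eef_rot: [-180.0, 0.0, -5.4]
ft_force: [-3.9, 0.3, -0.5]
gripper_width: 23.9
grip_force: 44.9
time: 14.73
tool_pos: [559.5, 26.1, 28.9]
eef_rot: [180.0, 0.0, -5.4]
ft_force: [-2.2, 0.1, -2.3]
gripper_width: 23.3
grip_force: 44.9
```

```bash
cat > ok.py <<'E'
import sys
from rig import bot
s=bot.get_state(); f=s['ft_force'][0]; print(round(s['time'],2),s['tool_pos'].round(2),s['ft_force'].round(1)); sys.exit(abs(f)>5.5)
E
python3 -m crank '[{"tx":0.3,"ty":0,"tz":0,"wx":0,"wy":0,"wz":0,"jaw":0},{"tx":0.2,"ty":0,"tz":0,"wx":0,"wy":0,"wz":0,"jaw":0}]' >/dev/null && python3 ok.py &&
python3 -m crank '[{"tx":0.3,"ty":0,"tz":0,"wx":0,"wy":0,"wz":0,"jaw":0},{"tx":0.2,"ty":0,"tz":0,"wx":0,"wy":0,"wz":0,"jaw":0}]' >/dev/null && python3 ok.py &&
python3 -m crank '[{"tx":0.3,"ty":0,"tz":0,"wx":0,"wy":0,"wz":0,"jaw":0},{"tx":0.2,"ty":0,"tz":0,"wx":0,"wy":0,"wz":0,"jaw":0}]' >/dev/null && python3 ok.py &&
python3 -m crank '[{"tx":0.3,"ty":0,"tz":0,"wx":0,"wy":0,"wz":0,"jaw":0},{"tx":0.2,"ty":0,"tz":0,"wx":0,"wy":0,"wz":0,"jaw":0}]' >/dev/null && python3 ok.py &&
python3 -m crank '[{"tx":0.3,"ty":0,"tz":0,"wx":0,"wy":0,"wz":0,"jaw":0},{"tx":0.2,"ty":0,"tz":0,"wx":0,"wy":0,"wz":0,"jaw":0}]' >/dev/null && python3 ok.py &&
python3 -m crank '[{"tx":0.3,"ty":0,"tz":0,"wx":0,"wy":0,"wz":0,"jaw":0},{"tx":0.2,"ty":0,"tz":0,"wx":0,"wy":0,"wz":0,"jaw":0}]' >/dev/null && python3 ok.py &&
python3 -m crank '[{"tx":0.3,"ty":0,"tz":0,"wx":0,"wy":0,"wz":0,"jaw":0},{"tx":0.2,"ty":0,"tz":0,"wx":0,"wy":0,"wz":0,"jaw":0}]' >/dev/null && python3 ok.py &&
python3 -m crank '[{"tx":0.3,"ty":0,"tz":0,"wx":0,"wy":0,"wz":0,"jaw":0},{"tx":0.2,"ty":0,"tz":0,"wx":0,"wy":0,"wz":0,"jaw":0}]' >/dev/null && python3 ok.py
```

```text
14.9 [560.01  26.03  28.87] [-4.1  0.6 -1.7]False
```

```bash
sed -i 's/sys.exit(abs(f)>5.5)/sys.exit(int(abs(f)>5.5))/' ok.py
python3 -m crank '[{"tx":0.3,"ty":0,"tz":0,"wx":0,"wy":0,"wz":0,"jaw":0},{"tx":0.2,"ty":0,"tz":0,"wx":0,"wy":0,"wz":0,"jaw":0}]' >/dev/null && python3 ok.py &&
python3 -m crank '[{"tx":0.3,"ty":0,"tz":0,"wx":0,"wy":0,"wz":0,"jaw":0},{"tx":0.2,"ty":0,"tz":0,"wx":0,"wy":0,"wz":0,"jaw":0}]' >/dev/null && python3 ok.py &&
python3 -m crank '[{"tx":0.3,"ty":0,"tz":0,"wx":0,"wy":0,"wz":0,"jaw":0},{"tx":0.2,"ty":0,"tz":0,"wx":0,"wy":0,"wz":0,"jaw":0}]' >/dev/null && python3 ok.py &&
python3 -m crank '[{"tx":0.3,"ty":0,"tz":0,"wx":0,"wy":0,"wz":0,"jaw":0},{"tx":0.2,"ty":0,"tz":0,"wx":0,"wy":0,"wz":0,"jaw":0}]' >/dev/null && python3 ok.py &&
python3 -m crank '[{"tx":0.3,"ty":0,"tz":0,"wx":0,"wy":0,"wz":0,"jaw":0},{"tx":0.2,"ty":0,"tz":0,"wx":0,"wy":0,"wz":0,"jaw":0}]' >/dev/null && python3 ok.py &&
python3 -m crank '[{"tx":0.3,"ty":0,"tz":0,"wx":0,"wy":0,"wz":0,"jaw":0},{"tx":0.2,"ty":0,"tz":0,"wx":0,"wy":0,"wz":0,"jaw":0}]' >/dev/null && python3 ok.py &&
python3 -m crank '[{"tx":0.3,"ty":0,"tz":0,"wx":0,"wy":0,"wz":0,"jaw":0},{"tx":0.2,"ty":0,"tz":0,"wx":0,"wy":0,"wz":0,"jaw":0}]' >/dev/null && python3 ok.py &&
python3 -m crank '[{"tx":0.3,"ty":0,"tz":0,"wx":0,"wy":0,"wz":0,"jaw":0},{"tx":0.2,"ty":0,"tz":0,"wx":0,"wy":0,"wz":0,"jaw":0}]' >/dev/null && python3 ok.py
```

```text
15.07 [560.46  25.97  28.82] [-2.8 -0.1 -1.5]
15.23 [560.98  25.93  28.86] [-3.3  0.9 -1.5]
15.4 [561.51  25.88  28.89] [-3.3 -0.4 -2.2]
15.57 [561.98  25.84  28.84] [-2.3 -0.1 -1.5]
15.73 [562.49  25.8   28.87] [-3.3 -0.8 -2.5]
15.9 [562.98  25.74  28.85] [-2.4 -0.3 -2.4]
16.07 [563.48  25.71  28.85] [-3.8 -0.6 -1.9]
16.23 [563.97  25.65  28.87] [-2.9  0.5 -0.7]
```

```bash
python3 -m crank '[{"tx":0.3,"ty":0,"tz":0,"wx":0,"wy":0,"wz":0,"jaw":0},{"tx":0.2,"ty":0,"tz":0,"wx":0,"wy":0,"wz":0,"jaw":0}]' >/dev/null && python3 ok.py &&
python3 -m crank '[{"tx":0.3,"ty":0,"tz":0,"wx":0,"wy":0,"wz":0,"jaw":0},{"tx":0.2,"ty":0,"tz":0,"wx":0,"wy":0,"wz":0,"jaw":0}]' >/dev/null && python3 ok.py &&
python3 -m crank '[{"tx":0.3,"ty":0,"tz":0,"wx":0,"wy":0,"wz":0,"jaw":0},{"tx":0.2,"ty":0,"tz":0,"wx":0,"wy":0,"wz":0,"jaw":0}]' >/dev/null && python3 ok.py &&
python3 -m crank '[{"tx":0.3,"ty":0,"tz":0,"wx":0,"wy":0,"wz":0,"jaw":0},{"tx":0.2,"ty":0,"tz":0,"wx":0,"wy":0,"wz":0,"jaw":0}]' >/dev/null && python3 ok.py &&
python3 -m crank '[{"tx":0.3,"ty":0,"tz":0,"wx":0,"wy":0,"wz":0,"jaw":0},{"tx":0.2,"ty":0,"tz":0,"wx":0,"wy":0,"wz":0,"jaw":0}]' >/dev/null && python3 ok.py &&
python3 -m crank '[{"tx":0.3,"ty":0,"tz":0,"wx":0,"wy":0,"wz":0,"jaw":0},{"tx":0.2,"ty":0,"tz":0,"wx":0,"wy":0,"wz":0,"jaw":0}]' >/dev/null && python3 ok.py &&
python3 -m crank '[{"tx":0.3,"ty":0,"tz":0,"wx":0,"wy":0,"wz":0,"jaw":0},{"tx":0.2,"ty":0,"tz":0,"wx":0,"wy":0,"wz":0,"jaw":0}]' >/dev/null && python3 ok.py &&
python3 -m crank '[{"tx":0.3,"ty":0,"tz":0,"wx":0,"wy":0,"wz":0,"jaw":0},{"tx":0.2,"ty":0,"tz":0,"wx":0,"wy":0,"wz":0,"jaw":0}]' >/dev/null && python3 ok.py &&
python3 -m crank '[{"tx":0.3,"ty":0,"tz":0,"wx":0,"wy":0,"wz":0,"jaw":0},{"tx":0.2,"ty":0,"tz":0,"wx":0,"wy":0,"wz":0,"jaw":0}]' >/dev/null && python3 ok.py &&
python3 -m crank '[{"tx":0.3,"ty":0,"tz":0,"wx":0,"wy":0,"wz":0,"jaw":0},{"tx":0.2,"ty":0,"tz":0,"wx":0,"wy":0,"wz":0,"jaw":0}]' >/dev/null && python3 ok.py &&
python3 -m crank '[{"tx":0.3,"ty":0,"tz":0,"wx":0,"wy":0,"wz":0,"jaw":0},{"tx":0.2,"ty":0,"tz":0,"wx":0,"wy":0,"wz":0,"jaw":0}]' >/dev/null && python3 ok.py &&
python3 -m crank '[{"tx":0.3,"ty":0,"tz":0,"wx":0,"wy":0,"wz":0,"jaw":0},{"tx":0.2,"ty":0,"tz":0,"wx":0,"wy":0,"wz":0,"jaw":0}]' >/dev/null && python3 ok.py
```

```text
16.4 [564.49  25.59  28.85] [-2.3 -1.  -2. ]
16.57 [564.98  25.56  28.86] [-3.4 -0.6 -0.9]
16.73 [565.4   25.51  28.83] [-3.8  0.  -0.5]
16.9 [565.58  25.49  28.73] [-8.1  0.8 -1.2]
```

```bash
python3 -m crank '[{"tx":0,"ty":0,"tz":0,"wx":0,"wy":0,"wz":0,"jaw":0}]' >/dev/null; python3 ok.py
python3 -m crank '[{"tx":0.1,"ty":0,"tz":0,"wx":0,"wy":0,"wz":0,"jaw":0},{"tx":0,"ty":0,"tz":0,"wx":0,"wy":0,"wz":0,"jaw":0}]' >/dev/null; python3 ok.py
```

```text
16.98 [565.57  25.52  28.72] [-5.9  0.3  0.1]
17.15 [565.56  25.5   28.68] [-7.4 -0.4 -0. ]
```

```bash
python3 -m crank '[{"tx":0.15,"ty":0,"tz":0,"wx":0,"wy":0,"wz":0,"jaw":0},{"tx":0,"ty":0,"tz":0,"wx":0,"wy":0,"wz":0,"jaw":0}]' >/dev/null; python3 ok.py;python3 -m crank '[{"tx":0,"ty":0,"tz":0,"wx":0,"wy":0,"wz":0,"jaw":0}]' >/dev/null; python3 ok.py
```

```text
17.32 [565.64  25.52  28.69] [-9.  -0.1  0.3]
17.4 [565.62  25.5   28.66] [-7.9  0.7  0.7]
```

```bash
python3 -m crank '[{"tx":0.2,"ty":0,"tz":0,"wx":0,"wy":0,"wz":0,"jaw":0},{"tx":0,"ty":0,"tz":0,"wx":0,"wy":0,"wz":0,"jaw":0}]' >/dev/null; python3 ok.py;python3 -m crank '[{"tx":0,"ty":0,"tz":0,"wx":0,"wy":0,"wz":0,"jaw":0},{"tx":0,"ty":0,"tz":0,"wx":0,"wy":0,"wz":0,"jaw":0}]' >/dev/null; python3 ok.py
```

```text
17.57 [565.7   25.5   28.63] [-9.8  0.5  0.7]
17.73 [565.66  25.52  28.61] [-9.7  0.6  1.1]
```

```bash
python3 -m crank '[{"tx":-0.5,"ty":0,"tz":0,"wx":0,"wy":0,"wz":0,"jaw":0},{"tx":-0.5,"ty":0,"tz":0,"wx":0,"wy":0,"wz":0,"jaw":0},{"tx":-0.5,"ty":0,"tz":0,"wx":0,"wy":0,"wz":0,"jaw":0},{"tx":-0.5,"ty":0,"tz":0,"wx":0,"wy":0,"wz":0,"jaw":0},{"tx":0,"ty":0,"tz":0,"wx":0,"wy":0,"wz":0,"jaw":0}]' >/dev/null; python3 ok.py
python3 -m crank '[{"tx":-0.5,"ty":0,"tz":0,"wx":0,"wy":0,"wz":0,"jaw":0},{"tx":-0.5,"ty":0,"tz":0,"wx":0,"wy":0,"wz":0,"jaw":0},{"tx":-0.5,"ty":0,"tz":0,"wx":0,"wy":0,"wz":0,"jaw":0},{"tx":-0.5,"ty":0,"tz":0,"wx":0,"wy":0,"wz":0,"jaw":0},{"tx":-1,"ty":0,"tz":0,"wx":0,"wy":0,"wz":0,"jaw":0},{"tx":-1,"ty":0,"tz":0,"wx":0,"wy":0,"wz":0,"jaw":0}]' >/dev/null; python3 ok.py
```

```text
18.15 [564.65  25.6   29.02] [-1.   0.7 -2.5]
18.65 [560.33  25.99  28.83] [ 0.2  0.  -1.1]
```

```bash
python3 -m crank '[{"tx":-1.5,"ty":0,"tz":0,"wx":0,"wy":0,"wz":0,"jaw":0},{"tx":-1.5,"ty":0,"tz":0,"wx":0,"wy":0,"wz":0,"jaw":0},{"tx":-1.5,"ty":0,"tz":0,"wx":0,"wy":0,"wz":0,"jaw":0},{"tx":-1.5,"ty":0,"tz":0,"wx":0,"wy":0,"wz":0,"jaw":0},{"tx":-1.5,"ty":0,"tz":0,"wx":0,"wy":0,"wz":0,"jaw":0},{"tx":-1.5,"ty":0,"tz":0,"wx":0,"wy":0,"wz":0,"jaw":0},{"tx":-1.5,"ty":0,"tz":0,"wx":0,"wy":0,"wz":0,"jaw":0},{"tx":-1.5,"ty":0,"tz":0,"wx":0,"wy":0,"wz":0,"jaw":0}]' >/dev/null; python3 ok.py &&
python3 -m crank '[{"tx":-1,"ty":0,"tz":0,"wx":0,"wy":0,"wz":0,"jaw":0},{"tx":-1,"ty":0,"tz":0,"wx":0,"wy":0,"wz":0,"jaw":0},{"tx":-1,"ty":0,"tz":0,"wx":0,"wy":0,"wz":0,"jaw":0},{"tx":-1,"ty":0,"tz":0,"wx":0,"wy":0,"wz":0,"jaw":0},{"tx":-1,"ty":0,"tz":0,"wx":0,"wy":0,"wz":0,"jaw":0},{"tx":-1,"ty":0,"tz":0,"wx":0,"wy":0,"wz":0,"jaw":0},{"tx":-1,"ty":0,"tz":0,"wx":0,"wy":0,"wz":0,"jaw":0},{"tx":-1,"ty":0,"tz":0,"wx":0,"wy":0,"wz":0,"jaw":0},{"tx":-1,"ty":0,"tz":0,"wx":0,"wy":0,"wz":0,"jaw":0},{"tx":-1,"ty":0,"tz":0,"wx":0,"wy":0,"wz":0,"jaw":0},{"tx":-1,"ty":0,"tz":0,"wx":0,"wy":0,"wz":0,"jaw":0},{"tx":-1,"ty":0,"tz":0,"wx":0,"wy":0,"wz":0,"jaw":0}]' >/dev/null; python3 ok.py && 
python3 -m crank '[{"tx":-1,"ty":0,"tz":0,"wx":0,"wy":0,"wz":0,"jaw":0},{"tx":-1,"ty":0,"tz":0,"wx":0,"wy":0,"wz":0,"jaw":0},{"tx":-1,"ty":0,"tz":0,"wx":0,"wy":0,"wz":0,"jaw":0},{"tx":-1,"ty":0,"tz":0,"wx":0,"wy":0,"wz":0,"jaw":0},{"tx":-1.5,"ty":0,"tz":0,"wx":0,"wy":0,"wz":0,"jaw":0},{"tx":-1.5,"ty":0,"tz":0,"wx":0,"wy":0,"wz":0,"jaw":0},{"tx":-1.5,"ty":0,"tz":0,"wx":0,"wy":0,"wz":0,"jaw":0},{"tx":-1.5,"ty":0,"tz":0,"wx":0,"wy":0,"wz":0,"jaw":0},{"tx":-1.5,"ty":0,"tz":0,"wx":0,"wy":0,"wz":0,"jaw":0},{"tx":-1.5,"ty":0,"tz":0,"wx":0,"wy":0,"wz":0,"jaw":0},{"tx":-1.5,"ty":0,"tz":0,"wx":0,"wy":0,"wz":0,"jaw":0},{"tx":-1.5,"ty":0,"tz":0,"wx":0,"wy":0,"wz":0,"jaw":0}]' >/dev/null; python3 ok.py
python3 - <<'E'
from h import *
s=np.zeros((480,640,3));D=[]
for _ in range(6): p,d=bot.read_camera('scene'); s+=p; D.append(d)
P=pts('scene',np.median(D,0)); h=cv2.cvtColor((s/6).astype(np.uint8),cv2.COLOR_RGB2HSV)
b=(h[...,0]>10)&(h[...,0]<26)&(h[...,1]>110)&(h[...,2]>70)
w=(h[...,1]<70)&(h[...,2]>135)
for v in range(236,275): print(v,''.join('B' if b[v,u] else 'w' if w[v,u] else '.' for u in range(240,290)), P[v,[252,256,260,266],2].round(0))
E
```

```text
19.32 [548.31  27.13  28.88] [-0.5 -0.5 -2.8]
20.32 [536.42  28.24  28.86] [ 0.3  0.8 -2.8]
21.32 [520.45  29.78  28.89] [ 0.7  0.2 -2.1]
236 .................................................. [16. -1. -1.  1.]
237 ...............w.................................. [11. -1.  1. -2.]
238 ............wwwww................................. [11. -0. -1. -1.]
239 ...........wwwwwww................................ [10. 10. -1. -2.]
240 ............wwwwwww............................... [ 9. 10. -1. -2.]
241 ............wwwwwwww.............................. [ 9. 10. -0. -3.]
242 ............wwwwwwwww............................. [56. 10. 11. -0.]
243 ............wwwwwwwwwww........................... [56. 11. 10.  1.]
244 ................wwwwwwww.......................... [55. 10. 10. -0.]
245 .................wwwwwwww......................... [52. 11. 11. -1.]
246 .................wwwwwwwww........................ [51. 11.  9. -0.]
247 .................wwwwwwwwww....................... [47. 11. 12. 11.]
248 .................wwwwwwwwwww...................... [48. 10. 11. 11.]
249 .........
[... 1184 characters left out ...]
wwwwww....wwwwwww.www.w.. [26. 31. 31. 57.]
266 w...wwwwww.....wwwwwwwwwwwwww...ww..wwwww..wwwwww. [26. 30. 30. 56.]
267 ww...wwww......wwwwwwwwwwww....wwww..wwww..wwwwwww [22. 30. 58. 55.]
268 w.....wwww...BBwwwwwwwwww...www.wwww..wwww.wwwwwww [18. 27. 57. 52.]
269 ......wwwww.BBBwwwwwwww.....www..wwww..wwwwwwwwwww [15. 57. 57. 49.]
270 .....B.wwww.B..wwwwww...www..www..wwww..ww..wwwwww [24. 57. 56. 45.]
271 ...BBBB.wwww.wwwwww.....www...www...ww.......wwwww [55. 57. 52. 42.]
272 ...BBBB.wwwwwwwww...www..www...www...w........wwww [56. 54. 49. 50.]
273 ...BBBB.wwwwwww.ww..www...www...ww.............www [56. 51. 52. 50.]
274 ww.BBBB.wwwww...www..www...www..................ww [54. 51. 48. 47.]
```

```bash
python3 -m crank '[{"tx":-1.5,"ty":0,"tz":0,"wx":0,"wy":0,"wz":0,"jaw":0},{"tx":-1.5,"ty":0,"tz":0,"wx":0,"wy":0,"wz":0,"jaw":0},{"tx":-2,"ty":0,"tz":0,"wx":0,"wy":0,"wz":0,"jaw":0},{"tx":-3,"ty":0,"tz":0,"wx":0,"wy":0,"wz":0,"jaw":0},{"tx":-5,"ty":0,"tz":0,"wx":0,"wy":0,"wz":0,"jaw":0},{"tx":-7,"ty":0,"tz":0,"wx":0,"wy":0,"wz":0,"jaw":0},{"tx":-8,"ty":0,"tz":0,"wx":0,"wy":0,"wz":0,"jaw":0},{"tx":-8,"ty":0,"tz":0,"wx":0,"wy":0,"wz":0,"jaw":0},{"tx":-8,"ty":0,"tz":0,"wx":0,"wy":0,"wz":0,"jaw":0},{"tx":-8,"ty":0,"tz":0,"wx":0,"wy":0,"wz":0,"jaw":0},{"tx":-8,"ty":0,"tz":0,"wx":0,"wy":0,"wz":0,"jaw":0},{"tx":-8,"ty":0,"tz":0,"wx":0,"wy":0,"wz":0,"jaw":0}]' >/dev/null; python3 ok.py
python3 - <<'E'
from h import *
D=[];s=np.zeros((480,640,3))
for _ in range(8): p,d=bot.read_camera('scene'); s+=p; D.append(d)
P=pts('scene',np.mean(D,0)); h=cv2.cvtColor((s/8).astype(np.uint8),cv2.COLOR_RGB2HSV)
m=(h[...,1]<75)&(h[...,2]>120)&(P[...,2]>27)&(P[...,2]<36); r=np.zeros_like(m); r[252:272,250:280]=1; m&=r
for v in range(252,272): print(v,''.join('w' if m[v,u] else '.' for u in range(250,280)))
Q=P[m]; A=np.c_[Q[:,:2]-Q[:,:2].mean(0),np.ones(len(Q))]; c,_,_,_=np.linalg.lstsq(A,Q[:,2],rcond=None); print(len(Q),Q.mean(0),np.degrees(c[:2]),c[2],np.std(Q[:,2]-A@c), Q.min(0),Q.max(0))
E
```

```text
22.62 [452.03  36.26  28.89] [-0.6 -1.2 -2.6]
252 ..............................
253 ..............................
254 ..............................
255 ..............................
256 ..............................
257 ..............................
258 ..............................
259 .............ww...............
260 .......ww....ww.w.............
261 ......ww.....wwwwww...........
262 .....wwww....wwwwww...........
263 .....wwww.....wwwww...........
264 ....w.wwww.....ww.............
265 ....wwwww.www.................
266 .....wwwwwwww.................
267 ......wwww....................
268 .......w......................
269 ..............................
270 ..............................
271 ..............................
62 [638.14892082  15.78056507  30.12485801] [-0.07079449  1.33308114] 30.1248580112499 0.619232529602273 [617.62071673  -1.95490765  28.38222049] [655.77264777  28.84536401  32.66107251]
```

```bash
python3 -m crank '[{"tx":-8,"ty":0,"tz":0,"wx":0,"wy":0,"wz":0,"jaw":0},{"tx":-8,"ty":0,"tz":0,"wx":0,"wy":0,"wz":0,"jaw":0},{"tx":-8,"ty":0,"tz":0,"wx":0,"wy":0,"wz":0,"jaw":0},{"tx":-6,"ty":0,"tz":2,"wx":0,"wy":0,"wz":0,"jaw":0},{"tx":-4,"ty":0,"tz":4,"wx":0,"wy":0,"wz":0,"jaw":0},{"tx":0,"ty":0,"tz":4,"wx":0,"wy":0,"wz":0,"jaw":0},{"tx":0,"ty":0,"tz":4,"wx":0,"wy":0,"wz":0,"jaw":0},{"tx":0,"ty":0,"tz":3,"wx":0,"wy":0,"wz":0,"jaw":0},{"tx":0,"ty":0,"tz":3,"wx":0,"wy":0,"wz":0,"jaw":0},{"tx":0,"ty":0,"tz":2,"wx":0,"wy":0,"wz":0,"jaw":0},{"tx":0,"ty":0,"tz":1,"wx":0,"wy":0,"wz":0,"jaw":0},{"tx":0,"ty":0,"tz":0,"wx":0,"wy":0,"wz":0,"jaw":0}]' >/dev/null; python3 ok.py
python3 -m crank '[{"tx":0,"ty":0,"tz":0.5,"wx":0,"wy":0,"wz":0,"jaw":0},{"tx":0,"ty":0,"tz":0.2,"wx":0,"wy":0,"wz":0,"jaw":0},{"tx":0,"ty":0,"tz":0,"wx":0,"wy":0,"wz":0,"jaw":0}]' >/dev/null; python3 ok.py
```

```text
24.02 [419.    39.34   5.57] [ 0.5  0.3 -2.6]
24.27 [419.1   39.36   5.21] [ 0.1 -0.1 -1.7]
```

```bash
python3 -m crank '[{"tx":0,"ty":0,"tz":0.3,"wx":0,"wy":0,"wz":0,"jaw":0},{"tx":0,"ty":0,"tz":0,"wx":0,"wy":0,"wz":0,"jaw":0.3},{"tx":0,"ty":0,"tz":0,"wx":0,"wy":0,"wz":0,"jaw":0.4},{"tx":0,"ty":0,"tz":0,"wx":0,"wy":0,"wz":0,"jaw":0.6},{"tx":0,"ty":0,"tz":0,"wx":0,"wy":0,"wz":0,"jaw":0.7},{"tx":0,"ty":0,"tz":0,"wx":0,"wy":0,"wz":0,"jaw":0.7},{"tx":0,"ty":0,"tz":0,"wx":0,"wy":0,"wz":0,"jaw":0.7},{"tx":0,"ty":0,"tz":0,"wx":0,"wy":0,"wz":0,"jaw":0.7},{"tx":0,"ty":0,"tz":-5,"wx":0,"wy":0,"wz":0,"jaw":0.7},{"tx":0,"ty":0,"tz":-15,"wx":0,"wy":0,"wz":0,"jaw":0.7},{"tx":0,"ty":0,"tz":-25,"wx":0,"wy":0,"wz":0,"jaw":0.7},{"tx":0,"ty":0,"tz":-30,"wx":0,"wy":0,"wz":0,"jaw":0.7}]'
python3 -m crank '[{"tx":0,"ty":0,"tz":-30,"wx":0,"wy":0,"wz":0,"jaw":0.7},{"tx":0,"ty":0,"tz":-30,"wx":0,"wy":0,"wz":0,"jaw":0.7},{"tx":0,"ty":0,"tz":-30,"wx":0,"wy":0,"wz":0,"jaw":0.7},{"tx":0,"ty":20,"tz":-20,"wx":0,"wy":0,"wz":0,"jaw":0.7},{"tx":0,"ty":30,"tz":0,"wx":0,"wy":0,"wz":0,"jaw":0.7},{"tx":0,"ty":30,"tz":0,"wx":0,"wy":0,"wz":0,"jaw":0.7},{"tx":0,"ty":30,"tz":0,"wx":0,"wy":0,"wz":0,"jaw":0.7},{"tx":0,"ty":30,"tz":0,"wx":0,"wy":0,"wz":0,"jaw":0.7},{"tx":0,"ty":30,"tz":0,"wx":0,"wy":0,"wz":0,"jaw":0.7},{"tx":0,"ty":15,"tz":0,"wx":0,"wy":0,"wz":0,"jaw":0.7},{"tx":0,"ty":0,"tz":0,"wx":0,"wy":0,"wz":0,"jaw":0.7},{"tx":0,"ty":0,"tz":0,"wx":0,"wy":0,"wz":0,"jaw":0.7}]'
python3 - <<'E'
from h import *
p,d=cap('scene'); P=pts('scene',d); h=cv2.cvtColor(p,cv2.COLOR_RGB2HSV)
m=((h[...,0]<8)|(h[...,0]>172))&(h[...,1]>130)&(h[...,2]>60)&(P[...,0]>250)&(P[...,0]<650)&(abs(P[...,1])<150)&(P[...,2]>-5)&(P[...,2]<60)
print('red handle',m.sum(),P[m].min(0),P[m].max(0))
w=(h[...,1]<75)&(h[...,2]>120)&(P[...,2]>27)&(P[...,2]<36); r=np.zeros_like(w); r[252:272,250:280]=1; w&=r; print('washer',w.sum(),P[w].mean(0),P[w].std(0))
q,e=cap('top'); h=cv2.cvtColor(q,cv2.COLOR_RGB2HSV); R=pts('top',e)
b=(h[...,1]<60)&(h[...,2]>150)
for v in range(200,232): print(v,''.join('w' if b[v,u] else '.' for u in range(340,385)))
E
```

```text
time: 25.27
tool_pos: [418.1, 39.3, 79.9]
eef_rot: [180.0, 0.1, -5.4]
ft_force: [0.4, -0.2, 0.5]
gripper_width: 64.9
grip_force: 0.0
time: 26.27
tool_pos: [401.4, -145.3, 190.1]
eef_rot: [-180.0, 0.0, -5.5]
ft_force: [0.3, 0.9, -0.6]
gripper_width: 65.1
grip_force: 0.0
red handle 238 [336.08204817   6.65164975  -2.01113371] [435.03728349  61.42074269  28.9103906 ]
washer 67 [638.4944364   15.71050077  30.25878829] [11.62439375  7.92279544  1.49569307]
200 ....ww.wwwwww..ww..........wwww.wwwwwwwwwwwww
201 .......wwwwwwwwwwwww.......w.ww.wwwwwwwwwwwww
202 .......wwwww.wwwwwwwwww....www..wwwwwwwwwwwww
203 wwwww..wwwww....wwwwwwwwwwwwwwwwwwwwwwwwwwwww
204 wwwwww.wwww..............wwwwwwwwwwwwwwwwwww.
205 .......wwww.www..................wwwwwwwww...
206 .......wwww.www.....................wwwwww...
207 .......wwww.wwwwwwwww..............wwwwww....
208 wwwwwwwwwww.wwwwwwwww.....wwww.wwwwwwwww.....
209 ....w.wwwww.wwwwwwwww....wwwww.wwwwwwwww.....
210 ......wwwww.wwwwwwwww.....wwww.wwwwwwww......
211 ......wwwww.wwwwwwww......wwww.wwwwwww.......
212 wwww..wwwww.ww..........wwwwww.wwwwww...
[... 255 characters left out ...]

218 ...wwwwwww.ww..wwwww.....wwww.wwwwww.........
219 .....wwww..ww.wwwww......wwww.wwwwww.........
220 .....wwww..ww.wwwww......wwww.wwwwww.........
221 www..wwwww.ww.wwwww......wwwwwwwwwww.........
222 wwww.wwww.www..wwww.....wwwww.wwwwww.........
223 .....wwww.www..wwwww....wwwww.wwwwww.........
224 .....wwww.www..wwwwwwwwwwwwww.wwwwww.........
225 ......www.www...wwwwwwwwwwww..wwwwww.........
226 ........w.www...wwwwwwwwwww..wwww.ww.........
227 ........w.www.....wwwwwwww...wwwwwwwww.......
228 ........w.www........ww......wwww.wwwww......
229 w.w....ww.www................wwww.wwwww......
230 www..www..www...w......w.....wwwwwww.ww......
231 w.wwwwww.wwww...ww.w.wwwww.w.www.wwwwww......
```

```bash
python3 -c "
from rig import bot
print(bot.job_done())"
```

```text
the job is handed in; nothing more can be done
None
```

The job is handed in: the block was pushed firm against the jack screw at about 10 N, the washer lies flat on it around the stud, and the fork is on the bench clear of the unit; it took about 26 s, and the judge's verdict was not shown.

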